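# Measure an amber glass tile in the bench transmission meter

## Task

Clear the glass meter's measuring gap: lift out the check plate that stands in it and seat it upright, fully home, in the empty storage pocket on the meter's deck, so that both check plates are stored. Then take the amber glass tile (the taller sample in the rack) by its frosted edges only, never letting the fingers touch its polished faces, and finish with the gripper still holding it still in the light path: lamp beam through the middle of the tile, polished faces square to the beam, tile touching nothing but the fingers. Leave the other sample and the lock parts where they are.

Things in the scene. Friction and masses are not known exactly. Their poses are not given: they have to be found in the camera images.
- meter: Glass transmission meter, fixed: grey base 130 (x) by 260 (y) mm, its flat deck 34 mm above the counter; origin under its centre, z up. Two white heads on the deck, 70 mm wide in x, tops 102 mm above the counter: sensor head from y = -38 to -4 mm, lamp head (display on top) from y = 60 to 118 mm. Between them the measuring gap, 64 mm, open on top and at both x ends.
- beam (a point): Middle of the measuring gap, on the light beam: 78 mm above the counter, 44 mm above the deck, half-way between the heads (meter y = 28 mm). The level beam runs along y from head to head, through a round window 14 mm across in each; x runs along the gap, z up.
- seat (a point): Centre of the mouth, at deck level, of the seat slot in the gap straight under the beam, where one check plate stands at first (meter y = 28 mm); axes as the meter. This slot and the two pockets are alike: 43 mm (x) by 15 mm (y), 16 mm deep, with a 2 mm chamfer.
- pocket_a (a point): Centre of the mouth, at deck level, of the storage pocket nearer to the heads (meter y = -64 mm, 92 mm from the seat): a slot 43 mm (x) by 15 mm (y), 16 mm deep, 2 mm chamfer; axes as the meter.
- pocket_b (a point): The same for the second storage pocket, 44 mm farther out (meter y = -108 mm, 136 mm from the seat).
- dark_plate_center (a point): Centre (half-way up) of one check plate: aluminium frame 40 mm (x) by 12 mm (y) by 76 mm tall, about 80 g, black insert in its window. It stands upright in the seat slot or in a pocket, x along the slot, z up; fully home this point is 22 mm above the deck. May be gripped anywhere; across its 40 mm width the fingers lie along the open gap.
- clear_plate_center (a point): The same for the other check plate, equal in size, with a clear insert. At first one of the two plates stands in the seat slot in the gap, the other in a storage pocket.
- tile_center (a point): Centre (half-way up) of the amber glass tile, 50 mm wide (x), 10 mm thick (y), 60 mm tall (z), about 75 g, upright in a slot of the rack. The large faces, towards +y and -y, are polished; all four narrow edges are ground matt (frosted), with a matt border 4 mm wide. The edges to grip face +x and -x.
- short_sample_center (a point): Centre (half-way up) of the other glass sample, clear, 50 mm (x) by 10 mm (y) by 44 mm tall, standing in the rack's other slot. Not to be disturbed.
- rack: Wooden sample rack, fixed, 90 mm (x) by 110 mm (y) by 26 mm tall; origin at the centre of its underside. Two slots along x at y = +27 and -27 mm, each 53 by 13 mm and 14 mm deep (floor 12 mm above the counter); the amber tile stands in one, its x along the slot, the short clear sample in the other.
- lock_cylinder: Chrome bayonet-fit lock cylinder, 30 mm across and 44 mm tall, standing on its flange; origin at its underside. Bystander, leave alone.
- twist_socket: Round twist socket housing for the lock, 64 mm over its two ears and 30 mm tall; origin at its underside. Bystander, leave alone.
- thumb_turn: Brass thumb turn, 34 mm across and 31 mm tall; origin at its underside. Bystander, leave alone.

How it is judged:
By the outcome, as a careful person would: the job done as asked, in the order asked, and still so for the second after the job is handed in, while the arm keeps its last pose, push and grip.
It also fails if it takes over 59 s, if anything falls off the work surface, if the arm or the gripper's body presses on something with over 40 N, if the wrist force passes 120 N, or if a joint passes its speed limit or range.

## Robot

A 6-joint arm with a two-finger parallel gripper is mounted at the origin on the work surface. World frame = base frame: x ahead of the robot, y to its left, z up, the work surface at z = 0. Lengths are in m, angles in rad, forces in N, time in s.
With the tool pointing down it reaches from about 0.35 to 0.875 m from the base axis. Payload 15.5 kg.
Tool frame: the origin (TCP) lies at the very end of the fingers, on their centre line; the grasp point (between the pads) lies 19 mm behind it; x points along the fingers, z is the direction in which the jaws open and shut, and the axes are right-handed (so a half turn about x gives the same grasp; the last joint's range is limited). The gripper opens to 85 mm and grips with 20 to 120 N. Pads are 22 mm wide; open, the fingers measure 114 mm over their backs; the gripper's body (76 mm by 85 mm) begins 54 mm behind the grasp point. The pads swing forward as they close: fully open they stand 13 mm farther back than shut.
Start: joints at [1.224, 0.494, 1.345, -0, 1.302, -0.096], TCP at [0.155, 0.605, 0.231] pointing down, gripper open.
Joint ranges: [-2.91, 2.91], [-0.82, 2.16], [0.22, 2.67], [-1.22, 4.37], [0.12, 2.79], [-3.08, 3.08]. Speed limits (rad/s): [1.89, 1.89, 2.57, 3.01, 3.01, 3.01].

## Interface

Orientations are given as a 3x3 rotation matrix whose columns are the frame's x, y, z axes.
In Python, from cell import robot gives the robot as it stands.
- The arm moves only by the shell command python3 -m crank 'ROWS' [OPENING] [FORCE]. ROWS is JSON, a list of rows, each an object with "offset": the shift along the world's x, y, z normalised to -1 to 1, where 1 is 3 cm, a list of three; "twist": the turn, a rotation vector about the world's x, y, z normalised to -1 to 1, where 1 is 0.12 rad, a list of three. In form: [{"offset": [tx, ty, tz], "twist": [rx, ry, rz]}, ...]. A call has exactly 5 rows; each row shifts and turns the commanded pose from where the row before left it; what a row does not reach is not made up. A row lasts 1/12 s, in which the tool goes at most 41.7 mm and 7.16 degrees, less where a joint would pass 70% of its speed; a pose out of reach is approached as far as the arm can. A call with a number of a shift or a turn outside -1 to 1 is refused whole. A call with a gripper value outside its range is refused whole. OPENING is the gripper command: -1 is shut, 1 is fully open, values between are in proportion, set as the call begins (- or left out, the last holds). The fingers move at their own pace and stop on an object; FORCE is the grip in N (left out, the last holds). Time passes only in rows, so rows that do not move let the fingers close, or fill a call up. It gives the time, the measured TCP pose, the force and the opening at its end, in the units of the state.
- robot.observe(): the state, without advancing time (a new reading comes with each control period).
- robot.snapshot(name): name is "scene" or "side" or "wrist"; returns a dict with "color" (384x512x3 uint8, red, green, blue), "intrinsics" (3x3 intrinsics, pixels), "k1" (the pictures are not rectified: a ray, as slopes to the right and down, at radius r is drawn at 1 + k1 r^2 times it, then the intrinsics apply), "cam_to_world" (4x4, takes a point from camera to world coordinates). Camera axes: x right, y down, z forward; pixel columns grow to the right and rows downward; lengths in m; the calibration is good to about 2 mm. A picture is of the moment at which its call begins. There is no depth.
- robot.hand_in(): hands the job in, once; it reports no verdict.
The state is a dict: "t": time; "qpos": joint angles; "joint_velocities": joint speeds; "tau": joint torques, N m; "tcp_pos": TCP position; "tool_rot": TCP orientation; "contact_force": force on the tool from outside, world axes, zero at the start; "moment": the same for the moment, N m; "width": finger opening in m.
Only numpy, scipy, OpenCV 4.12 (cv2) and the standard library are available. Lean on these libraries where they do the work, as an engineer would, in place of code of your own. Each camera call takes 0.05 s, during which the arm holds its last target. There are 200 camera calls.

## Working session

There is one attempt and no reset: what is moved stays moved. The work goes in short steps, Python scripts to look and compute and a shell command to move; the robot and the scene stay as the last step left them, time stands still between calls to the robot, and variables do not carry over. Pictures are saved under pics/ and viewed, about 8 in all and at most 12, crops included, and the job is handed in when it is done.

```bash
ls; mkdir -p pics; cat > h.py <<'E'
import numpy as np, cv2
from cell import robot
def snap(n,f):
    s=robot.snapshot(n); cv2.imwrite(f'pics/{f}.png',s['color'][:,:,::-1]); np.savez(f'pics/{f}.npz',**{k:s[k] for k in ('color','intrinsics','k1','cam_to_world')}); return s
def load(f): return dict(np.load(f'pics/{f}.npz'))
def ray(s,u,v):
    K=s['intrinsics'];k=float(s['k1']);d=cv2.undistortPoints(np.array([[[u,v]]],float),K,np.array([k,0,0,0.]))[0,0]
    T=s['cam_to_world'];r=T[:3,:3]@np.array([d[0],d[1],1.]);return T[:3,3],r/np.linalg.norm(r)
def onz(s,u,v,z):
    o,r=ray(s,u,v);return o+r*(z-o[2])/r[2]
def proj(s,p):
    T=s['cam_to_world'];c=T[:3,:3].T@(np.array(p)-T[:3,3])
    return cv2.projectPoints(c.reshape(1,1,3),np.zeros(3),np.zeros(3),s['intrinsics'],np.array([float(s['k1']),0,0,0.]))[0][0,0]
def tri(*a):
    A=0;b=0
    for s,u,v in a:
        o,r=ray(s,u,v);P=np.eye(3)-np.outer(r,r);A=A+P;b=b+P@o
    x=np.linalg.solve(A,b);return x
E
python3 - <<'E'
from h import *
a=snap('scene','s0');b=snap('side','d0');c=snap('wrist','w0')
cv2.imwrite('pics/all0.png',np.vstack([np.hstack([a['color'],b['color']])])[:,:,::-1])
for s in(a,b,c): print(s['cam_to_world'].round(3),s['intrinsics'][0,0],s['k1'])
o=robot.observe();print(o['t'],o['tcp_pos'],o['tool_rot'].round(3) if hasattr(o['tool_rot'],'round') else o['tool_rot'],o['width'])
E
```

```text
pics
[[-0.019  0.778 -0.628  1.007]
 [ 1.     0.006 -0.023  0.039]
 [-0.014 -0.628 -0.778  0.613]
 [ 0.     0.     0.     1.   ]] 395.5577745769151 0.03467098890942427
[[ 0.902 -0.241  0.359  0.202]
 [-0.432 -0.531  0.729 -0.635]
 [ 0.015 -0.812 -0.583  0.632]
 [ 0.     0.     0.     1.   ]] 431.2744011085352 0.05518017079807925
[[ 0.249  0.932  0.265  0.088]
 [ 0.969 -0.239 -0.069  0.623]
 [-0.001  0.274 -0.962  0.373]
 [ 0.     0.     0.     1.   ]] 329.6161562359936 -0.025653855132906238
0.15 [0.15502371 0.60519141 0.23083536] [[-0.    -0.969  0.248]
 [-0.001  0.248  0.969]
 [-1.     0.    -0.001]] 0.08542324088835326
```

View pics/s0.png

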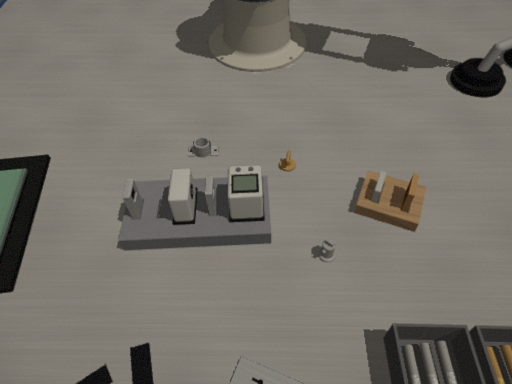

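View pics/d0.png

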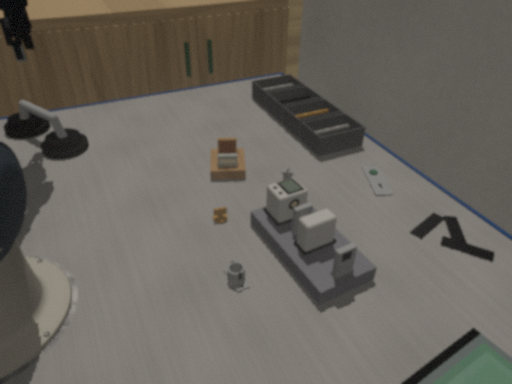

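The scene view shows the meter at about (196,212), with one plate in the gap at (210,195) and the other in pocket_b at (132,198), so pocket_a is empty. The rack is at (392,200) with the amber tile in its right slot. The side view shows the same layout. Next I'll enlarge both.

```bash
python3 - <<'E'
from h import *
a=load('s0')['color'];b=load('d0')['color']
f=lambda im,x,y,w,h,k:cv2.resize(im[y:y+h,x:x+w],None,fx=k,fy=k,interpolation=cv2.INTER_CUBIC)
A=f(a,115,155,165,100,4.8)[:, :790]; 
cv2.imwrite('pics/c1.png',np.hstack([f(a,115,155,160,100,5)])[:,:,::-1])
B=f(b,245,170,130,140,4); C=np.vstack([f(a,350,160,80,75,3.5),f(b,200,130,80,65,3.5)])
h=min(B.shape[0],C.shape[0]);print(B.shape,C.shape)
cv2.imwrite('pics/c2.png',np.hstack([B[:h],C[:h]])[:,:,::-1])
E
```

```text
(560, 520, 3) (490, 280, 3)
```

View pics/c1.png

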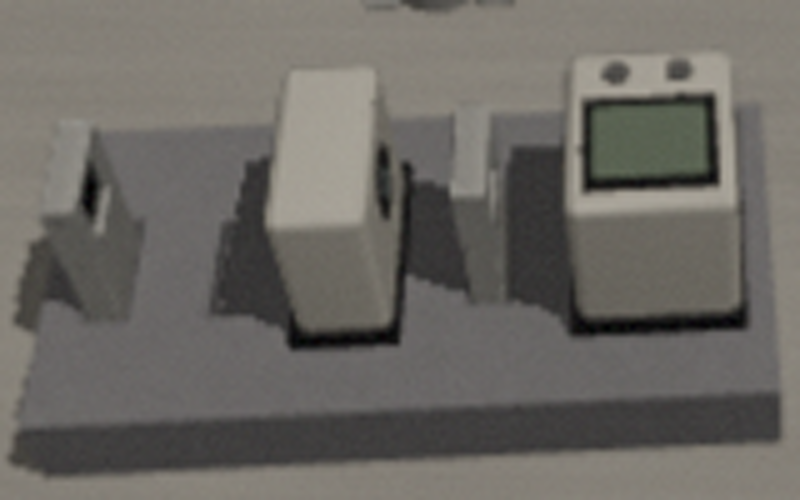

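View pics/c2.png

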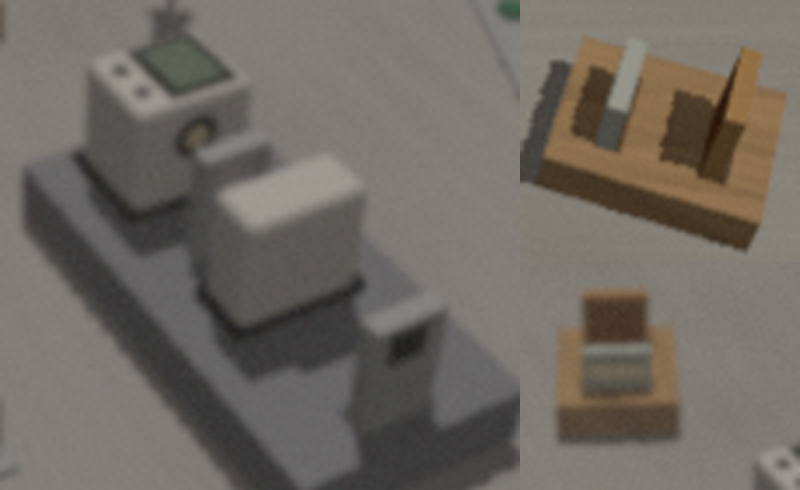

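Crop 1: deck corners at (22,430), (778,393) and (762,105), gap plate top at about (450–490, 108–195) with a clear insert, stored plate with the black insert. Crop 2: the same plates, with the gap plate top at about (195–270, 133–168). The amber tile stands in the +y slot of the rack, and the short sample is in the other.

```bash
python3 - <<'E'
from h import *
a=load('s0');b=load('d0')
A=lambda x,y:(a,115+(x+.5)/5-.5,155+(y+.5)/5-.5)
B=lambda x,y:(b,245+(x+.5)/4-.5,170+(y+.5)/4-.5)
A2=lambda x,y:(a,350+(x-520+.5)/3.5-.5,160+(y+.5)/3.5-.5)
B2=lambda x,y:(b,200+(x-520+.5)/3.5-.5,130+(y-262+.5)/3.5-.5)
p=lambda n,v:print(n,np.round(v,4))
fl=onz(*A(22,430),.034);fr=onz(*A(778,393),.034);br=onz(*A(762,105),.034)
p('deck',[fl,fr,br]);d=fr-fl;p('len/yaw',[np.hypot(*d[:2]),np.degrees(np.arctan2(-d[0],d[1]))])
d=fr-br;p('side',[np.hypot(*d[:2]),np.degrees(np.arctan2(d[1],d[0]))])
c=(fl+br)/2;p('centre',c)
p('side-cam deck corner',onz(*B(22,175),.034))
p('gap plate tri',tri(A(471,152),B(232,150)))
p('gap plate onz',onz(*A(471,152),.094))
p('dark plate tri',tri(A(70,172),B(405,313)))
p('tile tri',tri(A2(738,90),B2(614,293)))
p('tile ends',[onz(*A2(749,49),.072),onz(*A2(730,120),.072)])
p('rack front corners',[onz(*A2(541,183),.026),onz(*A2(752,222),.026),onz(*A2(785,95),.026),onz(*A2(583,38),.026)])
E
```

```text
deck [[ 0.6628 -0.215   0.034 ]
 [ 0.646   0.0408  0.034 ]
 [ 0.517   0.0341  0.034 ]]
len/yaw [0.2563 3.7526]
side [0.1292 2.9312]
centre [ 0.5899 -0.0904  0.034 ]
side-cam deck corner [0.5121 0.0253 0.034 ]
gap plate tri [ 0.587  -0.064   0.0913]
gap plate onz [ 0.5892 -0.0634  0.094 ]
dark plate tri [ 0.5973 -0.198   0.0919]
tile tri [0.5669 0.2882 0.0709]
tile ends [[0.5429 0.2975 0.072 ]
 [0.5885 0.2782 0.072 ]]
rack front corners [[0.5946 0.194  0.026 ]
 [0.6172 0.2954 0.026 ]
 [0.5358 0.3311 0.026 ]
 [0.4959 0.2302 0.026 ]]
```

```bash
r='x'; 
python3 -m crank '[{"offset":[0.58,-0.89,0],"twist":[0,0,-0.42]},{"offset":[0.58,-0.89,0],"twist":[0,0,-0.42]},{"offset":[0.58,-0.89,0],"twist":[0,0,-0.42]},{"offset":[0.58,-0.89,0],"twist":[0,0,-0.42]},{"offset":[0.58,-0.89,0],"twist":[0,0,-0.42]}]' 1 40
python3 -m crank '[{"offset":[0.58,-0.89,0],"twist":[0,0,-0.42]},{"offset":[0.58,-0.89,0],"twist":[0,0,-0.42]},{"offset":[0.58,-0.89,0],"twist":[0,0,-0.42]},{"offset":[0.58,-0.89,0],"twist":[0,0,-0.42]},{"offset":[0.58,-0.89,0],"twist":[0,0,-0.42]}]'
python3 -m crank '[{"offset":[0.58,-0.89,0],"twist":[0,0,-0.42]},{"offset":[0.58,-0.89,0],"twist":[0,0,-0.42]},{"offset":[0.58,-0.89,0],"twist":[0,0,-0.42]},{"offset":[0.58,-0.89,0],"twist":[0,0,-0.42]},{"offset":[0.58,-0.89,0],"twist":[0,0,-0.42]}]'
python3 -m crank '[{"offset":[0.58,-0.89,0],"twist":[0,0,-0.42]},{"offset":[0.58,-0.89,0],"twist":[0,0,-0.42]},{"offset":[0.58,-0.89,0],"twist":[0,0,-0.42]},{"offset":[0.58,-0.89,0],"twist":[0,0,-0.42]},{"offset":[0.58,-0.89,0],"twist":[0,0,-0.42]}]'
python3 -m crank '[{"offset":[0.58,-0.89,0],"twist":[0,0,-0.42]},{"offset":[0.58,-0.89,0],"twist":[0,0,-0.42]},{"offset":[0.58,-0.89,0],"twist":[0,0,-0.42]},{"offset":[0.58,-0.89,0],"twist":[0,0,-0.42]},{"offset":[0.58,-0.89,0],"twist":[0,0,-0.42]}]'
python3 -m crank '[{"offset":[0,0,0],"twist":[0,0,0]},{"offset":[0,0,0],"twist":[0,0,0]},{"offset":[0,0,0],"twist":[0,0,0]},{"offset":[0,0,0],"twist":[0,0,0]},{"offset":[0,0,0],"twist":[0,0,0]}]'
python3 - <<'E'
from h import *
s=snap('wrist','w1');o=robot.observe();print(o['tcp_pos'],np.round(o['tool_rot'],4),s['cam_to_world'].round(3))
cv2.imwrite('pics/w1b.png',cv2.resize(s['color'],None,fx=1.5,fy=1.5,interpolation=2)[:,:,::-1])
E
```

```text
t: 0.57
tcp_pos: [0.2425, 0.4706, 0.2311]
tool_rot: [[-0.0, -0.875, 0.484], [-0.0, 0.484, 0.875], [-1.0, -0.0, -0.0]]
contact_force: [0.3, 0.3, 0.1]
width: 0.0853
t: 0.98
tcp_pos: [0.3296, 0.337, 0.2313]
tool_rot: [[-0.0, -0.727, 0.687], [-0.0, 0.687, 0.727], [-1.0, -0.0, -0.0]]
contact_force: [0.4, 0.6, 0.9]
width: 0.0853
t: 1.4
tcp_pos: [0.4166, 0.2035, 0.2313]
tool_rot: [[-0.0, -0.532, 0.846], [0.0, 0.846, 0.532], [-1.0, 0.0, 0.0]]
contact_force: [0.3, 1.4, 0.9]
width: 0.0861
t: 1.82
tcp_pos: [0.5036, 0.0699, 0.2312]
tool_rot: [[-0.0, -0.304, 0.953], [0.0, 0.953, 0.304], [-1.0, 0.0, -0.0]]
contact_force: [0.2, 0.3, 0.2]
width: 0.0853
t: 2.23
tcp_pos: [0.5906, -0.0636, 0.2311]
tool_rot: [[-0.0, -0.057, 0.998], [0.0, 0.998, 0.057], [-1.0, 0.0, -0.0]]
contact_force: [-0.2, 0.4, -0.9]
width: 0.0854
t: 2.65
tcp_pos: [0.5896, -0.0612, 0.2314]
tool_rot: [[-0.0, -0.061, 0.998], [0.0, 0.998, 0.061], [-1.0, 0.0, -0.0]]
contact_force: [0.4, -0.9, -0.1]
width: 0.0853
[ 0.58976455 -0.06125277  0.23143601] [[-0.000e+00 -6.110e-02  9.981e-01]
 [ 1.000e-04  9.981e-01  6.110e-02]
 [-1.000e+00  1.000e-04 -0.000e+00]] [[ 0.998  0.058  0.016  0.586]
 [ 0.061 -0.96  -0.273  0.008]
 [-0.     0.274 -0.962  0.374]
 [ 0.     0.     0.     1.   ]]
```

View pics/w1b.png

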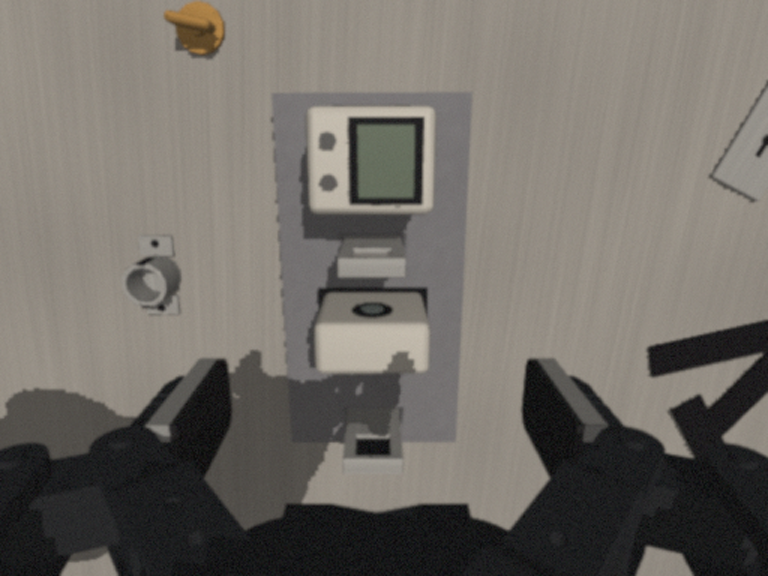

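The wrist view shows the gap plate's top strip at (338–405, 255–275), the stored plate's top at (344–402, 461–472), and the deck corners at (272,93), (472,93), (293,442) and (457,442), all ×1.5.

```bash
python3 - <<'E'
from h import *
s=load('w1');W=lambda x,y:(s,(x+.5)/1.5-.5,(y+.5)/1.5-.5)
p=lambda n,v:print(n,np.round(v,4).tolist())
D=[onz(*W(x,y),.034) for x,y in((272,93),(472,93),(293,442),(457,442))]
for d in D:p('deck',d)
yw=lambda d:np.degrees(np.arctan2(-d[0],d[1]))
p('yaw L,R,far',[yw(D[0]-D[2]),yw(D[1]-D[3]),np.degrees(np.arctan2(*(D[1]-D[0])[[1,0]]))])
p('centre',sum(D)/4)
for n,z,c in(('gap',.094,[(338,255),(405,255),(338,275),(405,275)]),('dark',.094,[(344,461),(402,461),(344,472),(402,472)]),
 ('lamp',.102,[(308,107),(434,107),(308,212),(434,212)]),('sens',.102,[(318,337),(428,337),(316,372),(429,372)])):
  P=[onz(*W(*q),z) for q in c];p(n,sum(P)/4);p('  w',[np.linalg.norm(P[0]-P[1]),np.linalg.norm(P[0]-P[2])])
E
```

```text
deck [0.5169, 0.0329, 0.034]
deck [0.6462, 0.0407, 0.034]
deck [0.5342, -0.2259, 0.034]
deck [0.6638, -0.218, 0.034]
yaw L,R,far [3.8353, 3.8762, 3.4592]
centre [0.5903, -0.0926, 0.034]
gap [0.5876, -0.0628, 0.094]
  w [0.0389, 0.012]
dark [0.5965, -0.2, 0.094]
  w [0.0382, 0.0086]
lamp [0.584, -0.0033, 0.102]
  w [0.0657, 0.0549]
sens [0.5915, -0.1158, 0.102]
  w [0.065, 0.0229]
```

```bash

python3 -m crank '[{"offset":[-0.06,-0.08,-0.5],"twist":[0,0,0.04]},{"offset":[0,0,-0.6],"twist":[0,0,0]},{"offset":[0,0,-0.6],"twist":[0,0,0]},{"offset":[0,0,-0.6],"twist":[0,0,0]},{"offset":[0,0,-0.6],"twist":[0,0,0]}]' >/dev/null
python3 -m crank '[{"offset":[0,0,-0.6],"twist":[0,0,0]},{"offset":[0,0,-0.6],"twist":[0,0,0]},{"offset":[0,0,-0.6],"twist":[0,0,0]},{"offset":[0,0,-0.6],"twist":[0,0,0]},{"offset":[0,0,-0.35],"twist":[0,0,0]}]'
python3 -m crank '[{"offset":[0,0,0],"twist":[0,0,0]},{"offset":[0,0,0],"twist":[0,0,0]},{"offset":[0,0,0],"twist":[0,0,0]},{"offset":[0,0,0],"twist":[0,0,0]},{"offset":[0,0,0],"twist":[0,0,0]}]' -1 40
python3 -m crank '[{"offset":[0,0,0],"twist":[0,0,0]},{"offset":[0,0,0],"twist":[0,0,0]},{"offset":[0,0,0],"twist":[0,0,0]},{"offset":[0,0,0],"twist":[0,0,0]},{"offset":[0,0,0],"twist":[0,0,0]}]'
python3 -m crank '[{"offset":[0,0,0],"twist":[0,0,0]},{"offset":[0,0,0],"twist":[0,0,0]},{"offset":[0,0,0],"twist":[0,0,0]},{"offset":[0,0,0],"twist":[0,0,0]},{"offset":[0,0,0],"twist":[0,0,0]}]'
```

```text
t: 3.53
tcp_pos: [0.5875, -0.0638, 0.0603]
tool_rot: [[-0.002, -0.066, 0.998], [0.0, 0.998, 0.066], [-1.0, 0.0, -0.002]]
contact_force: [-1.1, 0.9, -0.1]
width: 0.0854
t: 3.95
tcp_pos: [0.5889, -0.0645, 0.0629]
tool_rot: [[0.002, -0.065, 0.998], [-0.0, 0.998, 0.065], [-1.0, -0.0, 0.002]]
contact_force: [-0.9, 0.7, 6.7]
width: 0.0394
t: 4.37
tcp_pos: [0.5889, -0.0646, 0.0629]
tool_rot: [[0.002, -0.065, 0.998], [-0.0, 0.998, 0.065], [-1.0, -0.0, 0.002]]
contact_force: [-2.1, 0.5, 8.0]
width: 0.0392
t: 4.78
tcp_pos: [0.5889, -0.0646, 0.0629]
tool_rot: [[0.002, -0.065, 0.998], [-0.0, 0.998, 0.065], [-1.0, -0.0, 0.002]]
contact_force: [-0.8, 0.3, 8.5]
width: 0.0393
```

```bash

python3 -m crank '[{"offset":[0,0,0.3],"twist":[0,0,0]},{"offset":[0,0,0.5],"twist":[0,0,0]},{"offset":[0,0,0.8],"twist":[0,0,0]},{"offset":[0,0,1],"twist":[0,0,0]},{"offset":[0,0,1],"twist":[0,0,0]}]'
python3 -m crank '[{"offset":[0.04,-0.61,0],"twist":[0,0,0]},{"offset":[0.04,-0.61,0],"twist":[0,0,0]},{"offset":[0.04,-0.61,0],"twist":[0,0,0]},{"offset":[0.04,-0.61,0],"twist":[0,0,0]},{"offset":[0.04,-0.62,0],"twist":[0,0,0]}]'
python3 -m crank '[{"offset":[0,0,0],"twist":[0,0,0]},{"offset":[0,0,0],"twist":[0,0,0]},{"offset":[0,0,0],"twist":[0,0,0]},{"offset":[0,0,0],"twist":[0,0,0]},{"offset":[0,0,0],"twist":[0,0,0]}]'
python3 - <<'E'
from h import *
s=snap('wrist','w2');a=snap('scene','s2');b=snap('side','d2')
f=lambda im,x,y,w,h,k:cv2.resize(im[y:y+h,x:x+w],None,fx=k,fy=k,interpolation=cv2.INTER_CUBIC)
w=f(s['color'],130,130,250,254,2.2);c=np.vstack([f(a['color'],110,150,125,135,2.07),f(b['color'],270,160,125,135,2.07)])
h=min(len(w),len(c));cv2.imwrite('pics/m2.png',np.hstack([w[:h],c[:h]])[:,:,::-1]);print(w.shape,c.shape)
E
```

```text
t: 5.2
tcp_pos: [0.5879, -0.0644, 0.1715]
tool_rot: [[-0.001, -0.065, 0.998], [0.0, 0.998, 0.065], [-1.0, 0.0, -0.0]]
contact_force: [0.8, 0.4, -1.0]
width: 0.0393
t: 5.62
tcp_pos: [0.5943, -0.1571, 0.1708]
tool_rot: [[0.001, -0.065, 0.998], [-0.0, 0.998, 0.065], [-1.0, -0.0, 0.001]]
contact_force: [0.3, -0.0, -1.8]
width: 0.0391
t: 6.03
tcp_pos: [0.5943, -0.1555, 0.17]
tool_rot: [[-0.0, -0.066, 0.998], [0.0, 0.998, 0.066], [-1.0, 0.0, -0.0]]
contact_force: [-0.1, -0.6, -1.6]
width: 0.0394
(559, 550, 3) (558, 259, 3)
```

View pics/m2.png

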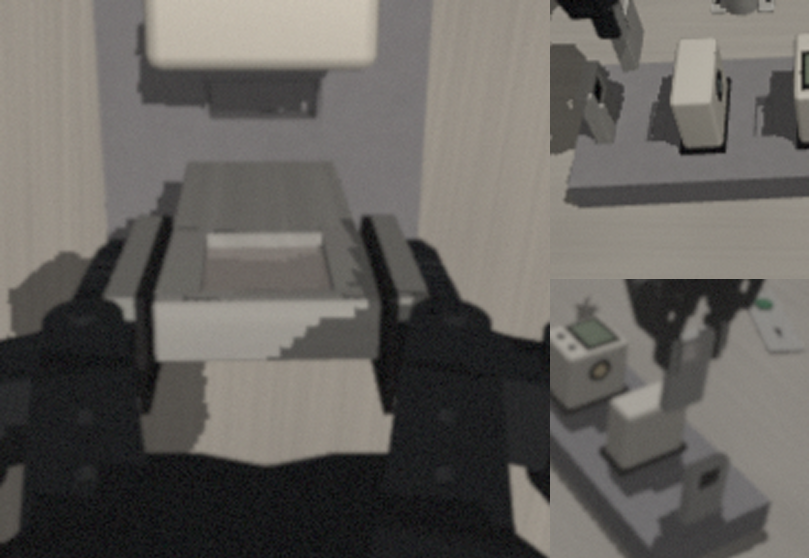

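The held plate's bottom edge shows at (186–335, 162) and its top at (155–380, 298–360). The pocket's near edge is at (210–318, 117) in this crop, with the rest hidden under the sensor head.

```bash
python3 - <<'E'
from h import *
s=load('w2');W=lambda x,y:(s,130+(x+.5)/2.2-.5,130+(y+.5)/2.2-.5)
p=lambda n,v:print(n,np.round(v,4).tolist())
p('tcp',robot.observe()['tcp_pos'])
p('pocket -y edge',[onz(*W(210,117),.034),onz(*W(318,117),.034)])
P=[onz(*W(186,162),.126),onz(*W(335,162),.126)];p('plate bottom (+y edge)',P)
p('mid',sum(P)/2)
Q=[onz(*W(157,298),.202),onz(*W(380,298),.202),onz(*W(155,360),.202),onz(*W(380,360),.202)];p('top',Q);p('mid',sum(Q)/4)
E
```

```text
tcp [0.5943, -0.1558, 0.1698]
pocket -y edge [[0.5731, -0.1637, 0.034], [0.616, -0.1609, 0.034]]
plate bottom (+y edge) [[0.5729, -0.1511, 0.126], [0.6132, -0.1484, 0.126]]
mid [0.5931, -0.1498, 0.126]
top [[0.576, -0.1492, 0.202], [0.6138, -0.1468, 0.202], [0.5759, -0.1614, 0.202], [0.6152, -0.1589, 0.202]]
mid [0.5952, -0.1541, 0.202]
```

```bash

python3 -m crank '[{"offset":[0,0,-0.7],"twist":[0,0,0]},{"offset":[0,0,-0.7],"twist":[0,0,0]},{"offset":[0,0,-0.6],"twist":[0,0,0]},{"offset":[0,0,-0.4],"twist":[0,0,0]},{"offset":[0,0,-0.3],"twist":[0,0,0]}]'
python3 -m crank '[{"offset":[0,0,-0.1],"twist":[0,0,0]},{"offset":[0,0,-0.1],"twist":[0,0,0]},{"offset":[0,0,-0.1],"twist":[0,0,0]},{"offset":[0,0,-0.1],"twist":[0,0,0]},{"offset":[0,0,-0.1],"twist":[0,0,0]}]'
```

```text
t: 6.6
tcp_pos: [0.5939, -0.1559, 0.0875]
tool_rot: [[-0.001, -0.065, 0.998], [0.0, 0.998, 0.065], [-1.0, 0.001, -0.001]]
contact_force: [-0.5, 0.2, -0.3]
width: 0.0392
t: 7.02
tcp_pos: [0.5947, -0.1564, 0.0741]
tool_rot: [[0.001, -0.065, 0.998], [-0.0, 0.998, 0.065], [-1.0, -0.0, 0.001]]
contact_force: [-0.2, 0.2, -0.8]
width: 0.0395
```

Entered without contact; lowering further.

```bash

python3 -m crank '[{"offset":[0,0,-0.07],"twist":[0,0,0]},{"offset":[0,0,-0.07],"twist":[0,0,0]},{"offset":[0,0,-0.07],"twist":[0,0,0]},{"offset":[0,0,-0.07],"twist":[0,0,0]},{"offset":[0,0,-0.05],"twist":[0,0,0]}]'
python3 -m crank '[{"offset":[0,0,-0.02],"twist":[0,0,0]},{"offset":[0,0,-0.02],"twist":[0,0,0]},{"offset":[0,0,0],"twist":[0,0,0]},{"offset":[0,0,0],"twist":[0,0,0]},{"offset":[0,0,0],"twist":[0,0,0]}]'
```

```text
t: 7.43
tcp_pos: [0.5943, -0.1563, 0.0637]
tool_rot: [[-0.0, -0.065, 0.998], [0.0, 0.998, 0.065], [-1.0, 0.0, -0.0]]
contact_force: [-0.2, 0.1, -0.5]
width: 0.0393
t: 7.85
tcp_pos: [0.5942, -0.1563, 0.0629]
tool_rot: [[0.0, -0.065, 0.998], [-0.0, 0.998, 0.065], [-1.0, -0.0, 0.0]]
contact_force: [-3.0, 1.0, 6.1]
width: 0.0392
```

```bash

python3 -m crank '[{"offset":[0,0,-0.03],"twist":[0,0,0]},{"offset":[0,0,0],"twist":[0,0,0]},{"offset":[0,0,0],"twist":[0,0,0]},{"offset":[0,0,0],"twist":[0,0,0]},{"offset":[0,0,0],"twist":[0,0,0]}]'
python3 -m crank '[{"offset":[0,0,0],"twist":[0,0,0]},{"offset":[0,0,0],"twist":[0,0,0]},{"offset":[0,0,0],"twist":[0,0,0]},{"offset":[0,0,0],"twist":[0,0,0]},{"offset":[0,0,0],"twist":[0,0,0]}]' 1
python3 -m crank '[{"offset":[0,0,0],"twist":[0,0,0]},{"offset":[0,0,0],"twist":[0,0,0]},{"offset":[0,0,0],"twist":[0,0,0]},{"offset":[0,0,0.4],"twist":[0,0,0]},{"offset":[0,0,0.6],"twist":[0,0,0]}]'
python3 -m crank '[{"offset":[0,0,0.8],"twist":[0,0,0]},{"offset":[0,0,0.9],"twist":[0,0,0]},{"offset":[0,0,0.9],"twist":[0,0,0]},{"offset":[0,0,0.9],"twist":[0,0,0]},{"offset":[0,0,0.5],"twist":[0,0,0]}]'
python3 - <<'E'
from h import *
s=snap('wrist','w3');a=snap('scene','s3');b=snap('side','d3')
f=lambda im,x,y,w,h,k:cv2.resize(im[y:y+h,x:x+w],None,fx=k,fy=k,interpolation=cv2.INTER_CUBIC)
w=f(s['color'],150,100,200,254,2.2);c=np.vstack([f(a['color'],115,155,120,93,3),f(b['color'],270,170,120,93,3)])
h=min(len(w),len(c));cv2.imwrite('pics/m3.png',np.hstack([w[:h],c[:h]])[:,:,::-1]);print(w.shape,c.shape)
E
```

```text
t: 8.27
tcp_pos: [0.5943, -0.1564, 0.0628]
tool_rot: [[0.0, -0.065, 0.998], [-0.0, 0.998, 0.065], [-1.0, -0.0, 0.0]]
contact_force: [-6.6, 0.6, 19.4]
width: 0.0395
t: 8.68
tcp_pos: [0.5943, -0.1563, 0.0617]
tool_rot: [[-0.0, -0.065, 0.998], [0.0, 0.998, 0.065], [-1.0, 0.0, -0.0]]
contact_force: [0.6, 1.3, 0.9]
width: 0.0856
t: 9.1
tcp_pos: [0.5933, -0.1559, 0.0913]
tool_rot: [[-0.003, -0.065, 0.998], [0.001, 0.998, 0.065], [-1.0, 0.001, -0.003]]
contact_force: [-0.9, 1.1, -0.6]
width: 0.0854
t: 9.52
tcp_pos: [0.5951, -0.1565, 0.216]
tool_rot: [[0.004, -0.065, 0.998], [-0.001, 0.998, 0.065], [-1.0, -0.002, 0.004]]
contact_force: [1.2, -0.7, 0.5]
width: 0.0855
(559, 440, 3) (558, 360, 3)
```

View pics/m3.png

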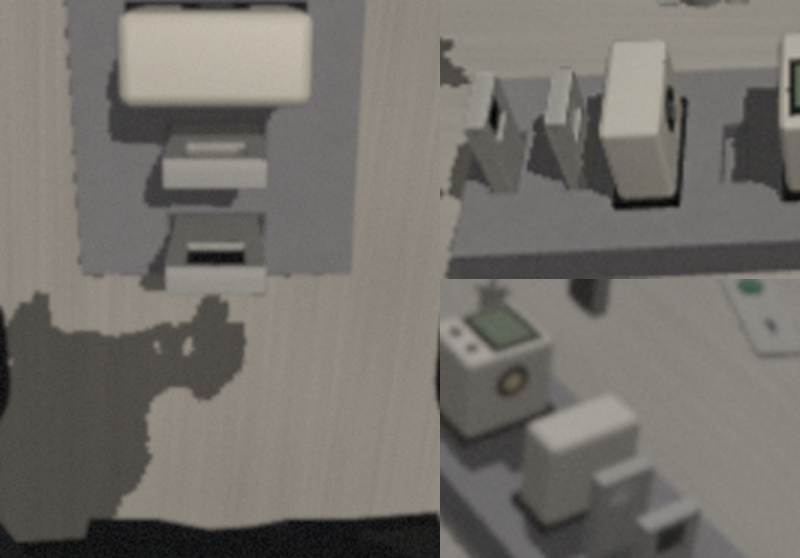

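Both plates stand upright in the pockets at equal height (tops at (164–267,160–187) and (165–266,267–293)), and the seat slot is empty. Moving to the tile.

```bash

python3 -m crank '[{"offset":[-0.05,0.74,0],"twist":[0,0,-0.19]},{"offset":[-0.05,0.74,0],"twist":[0,0,-0.19]},{"offset":[-0.05,0.74,0],"twist":[0,0,-0.19]},{"offset":[-0.05,0.74,0],"twist":[0,0,-0.19]},{"offset":[-0.05,0.74,0],"twist":[0,0,-0.19]}]' >/dev/null
python3 -m crank '[{"offset":[-0.05,0.74,0],"twist":[0,0,-0.19]},{"offset":[-0.05,0.74,0],"twist":[0,0,-0.19]},{"offset":[-0.05,0.74,0],"twist":[0,0,-0.19]},{"offset":[-0.05,0.74,0],"twist":[0,0,-0.19]},{"offset":[-0.05,0.74,0],"twist":[0,0,-0.19]}]' >/dev/null
python3 -m crank '[{"offset":[-0.05,0.74,0],"twist":[0,0,-0.19]},{"offset":[-0.05,0.74,0],"twist":[0,0,-0.19]},{"offset":[-0.05,0.74,0],"twist":[0,0,-0.19]},{"offset":[-0.05,0.74,0],"twist":[0,0,-0.19]},{"offset":[-0.05,0.74,0],"twist":[0,0,-0.19]}]' >/dev/null
python3 -m crank '[{"offset":[-0.05,0.74,0],"twist":[0,0,-0.19]},{"offset":[-0.05,0.74,0],"twist":[0,0,-0.19]},{"offset":[-0.05,0.74,0],"twist":[0,0,-0.19]},{"offset":[-0.05,0.74,0],"twist":[0,0,-0.19]},{"offset":[-0.05,0.74,0],"twist":[0,0,-0.19]}]'
python3 -m crank '[{"offset":[0,0,0],"twist":[0,0,0]},{"offset":[0,0,0],"twist":[0,0,0]},{"offset":[0,0,0],"twist":[0,0,0]},{"offset":[0,0,0],"twist":[0,0,0]},{"offset":[0,0,0],"twist":[0,0,0]}]'
python3 - <<'E'
from h import *
s=snap('wrist','w4')
cv2.imwrite('pics/m4.png',cv2.resize(s['color'][50:310,130:390],None,fx=2.2,fy=2.2,interpolation=2)[:,:,::-1])
E
```

```text
t: 11.33
tcp_pos: [0.5634, 0.2886, 0.2108]
tool_rot: [[-0.002, 0.382, 0.924], [-0.001, 0.924, -0.382], [-1.0, -0.001, -0.001]]
contact_force: [0.6, 0.0, 0.3]
width: 0.0856
t: 11.75
tcp_pos: [0.5643, 0.2869, 0.2116]
tool_rot: [[-0.0, 0.382, 0.924], [-0.0, 0.924, -0.382], [-1.0, -0.0, -0.0]]
contact_force: [-0.4, -0.8, 0.3]
width: 0.0857
```

View pics/m4.png

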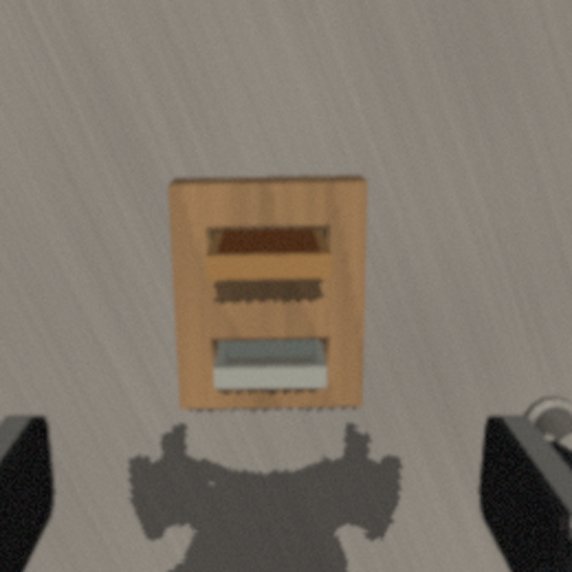

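The amber tile's top is at (209–328, 254–278). The rack corners are at (171,182), (365,180), (182,408) and (361,407), so the tool yaw nearly matches the rack.

```bash
python3 - <<'E'
from h import *
s=load('w4');W=lambda x,y:(s,130+(x+.5)/2.2-.5,50+(y+.5)/2.2-.5)
p=lambda n,v:print(n,np.round(v,4).tolist())
R=robot.observe();t=R['tcp_pos'];yaw=np.arctan2(R['tool_rot'][1][2],R['tool_rot'][0][2]);p('tcp,yaw',[*t,yaw])
D=[onz(*W(*q),.026) for q in((171,182),(365,180),(182,408),(361,407))]
p('rack yaw L,R,far,near',[np.arctan2(-(a-b)[0],(a-b)[1]) for a,b in((D[0],D[2]),(D[1],D[3]))]+[np.arctan2((a-b)[1],(a-b)[0]) for a,b in((D[1],D[0]),(D[3],D[2]))])
c=sum(D)/4;p('rack',c);p('slot',c+.027*np.array([-np.sin(yaw),np.cos(yaw),0]))
Q=[onz(*W(*q),.072) for q in((209,254),(328,253),(208,278),(329,278))];p('tile',sum(Q)/4);p('w',[np.linalg.norm(Q[0]-Q[1]),np.linalg.norm(Q[0]-Q[2]),np.arctan2(*(Q[1]-Q[0])[[1,0]]),np.arctan2(*(Q[3]-Q[2])[[1,0]])])
# tile top height from two views: scene + wrist
a=load('s0');A2=lambda x,y:(a,350+(x-520+.5)/3.5-.5,160+(y+.5)/3.5-.5)
p('tri',tri(W(268.5,266),A2(738,90)))
E
```

```text
tcp,yaw [0.5644, 0.2869, 0.2117, -0.3921]
rack yaw L,R,far,near [-0.3797, -0.3731, -0.3824, -0.3866]
rack [0.5575, 0.2645, 0.026]
slot [0.5678, 0.2894, 0.026]
tile [0.5671, 0.2897, 0.072]
w [0.0473, 0.0098, -0.384, -0.3926]
tri [0.5664, 0.2884, 0.0676]
```

```bash

python3 -m crank '[{"offset":[0.09,0.09,-0.5],"twist":[0,0,0.07]},{"offset":[0,0,-0.7],"twist":[0,0,0]},{"offset":[0,0,-0.7],"twist":[0,0,0]},{"offset":[0,0,-0.7],"twist":[0,0,0]},{"offset":[0,0,-0.7],"twist":[0,0,0]}]' >/dev/null
python3 -m crank '[{"offset":[0,0,-0.7],"twist":[0,0,0]},{"offset":[0,0,-0.7],"twist":[0,0,0]},{"offset":[0,0,-0.5],"twist":[0,0,0]},{"offset":[0,0,-0.4],"twist":[0,0,0]},{"offset":[0,0,-0.2],"twist":[0,0,0]}]'
python3 -m crank '[{"offset":[0,0,0],"twist":[0,0,0]},{"offset":[0,0,0],"twist":[0,0,0]},{"offset":[0,0,0],"twist":[0,0,0]},{"offset":[0,0,0],"twist":[0,0,0]},{"offset":[0,0,0],"twist":[0,0,0]}]'
```

```text
t: 12.63
tcp_pos: [0.5666, 0.2898, 0.0363]
tool_rot: [[-0.002, 0.374, 0.927], [-0.001, 0.927, -0.374], [-1.0, -0.001, -0.001]]
contact_force: [-0.3, -0.3, 0.7]
width: 0.0852
t: 13.05
tcp_pos: [0.5674, 0.2906, 0.0386]
tool_rot: [[0.001, 0.373, 0.928], [0.0, 0.928, -0.373], [-1.0, 0.001, 0.001]]
contact_force: [1.1, -0.4, 0.1]
width: 0.0852
```

```bash

python3 -m crank '[{"offset":[0,-0.02,-0.06],"twist":[0,0,0]},{"offset":[0,0,0],"twist":[0,0,0]},{"offset":[0,0,0],"twist":[0,0,0]},{"offset":[0,0,0],"twist":[0,0,0]},{"offset":[0,0,0],"twist":[0,0,0]}]' -1 40
python3 -m crank '[{"offset":[0,0,0],"twist":[0,0,0]},{"offset":[0,0,0],"twist":[0,0,0]},{"offset":[0,0,0],"twist":[0,0,0]},{"offset":[0,0,0],"twist":[0,0,0]},{"offset":[0,0,0],"twist":[0,0,0]}]'
python3 -m crank '[{"offset":[0,0,0.1],"twist":[0,0,0]},{"offset":[0,0,0.3],"twist":[0,0,0]},{"offset":[0,0,0.6],"twist":[0,0,0]},{"offset":[0,0,0.9],"twist":[0,0,0]},{"offset":[0,0,0.9],"twist":[0,0,0]}]'
python3 -m crank '[{"offset":[0,0,0.9],"twist":[0,0,0]},{"offset":[0,0,0.8],"twist":[0,0,0]},{"offset":[0,0,0.3],"twist":[0,0,0]},{"offset":[0,0,0],"twist":[0,0,0]},{"offset":[0,0,0],"twist":[0,0,0]}]'
python3 - <<'E'
from h import *
s=snap('wrist','w5');a=snap('scene','s5')
f=lambda im,x,y,w,h,k:cv2.resize(im[y:y+h,x:x+w],None,fx=k,fy=k,interpolation=cv2.INTER_CUBIC)
cv2.imwrite('pics/m5.png',np.hstack([f(s['color'],130,130,250,254,2),f(a['color'],340,100,100,127,4)[:,:300]])[:,:,::-1])
E
```

```text
t: 13.47
tcp_pos: [0.5671, 0.2899, 0.0362]
tool_rot: [[0.0, 0.374, 0.928], [0.0, 0.928, -0.374], [-1.0, 0.0, 0.0]]
contact_force: [-1.3, -0.1, 3.9]
width: 0.0493
t: 13.88
tcp_pos: [0.5671, 0.2899, 0.0361]
tool_rot: [[0.0, 0.374, 0.928], [0.0, 0.928, -0.374], [-1.0, 0.0, 0.0]]
contact_force: [-0.8, -0.9, 5.5]
width: 0.0496
t: 14.3
tcp_pos: [0.5665, 0.2896, 0.121]
tool_rot: [[-0.001, 0.374, 0.928], [-0.001, 0.928, -0.374], [-1.0, -0.001, -0.001]]
contact_force: [0.5, -0.7, 0.1]
width: 0.0492
t: 14.72
tcp_pos: [0.5668, 0.2898, 0.1798]
tool_rot: [[0.0, 0.374, 0.928], [0.0, 0.928, -0.374], [-1.0, 0.0, 0.0]]
contact_force: [-0.2, -0.5, -1.6]
width: 0.0493
```

View pics/m5.png

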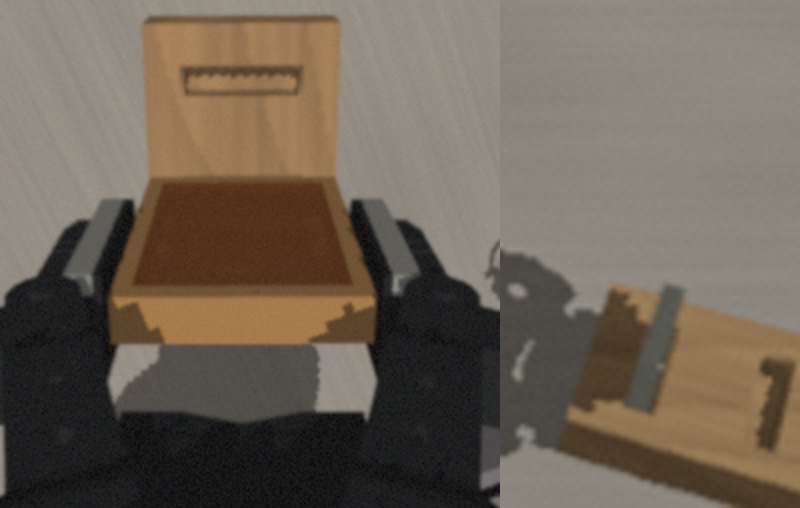

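The tile is held by its frosted edges: top strip at (109–375, 296–344), bottom far edge at (150–338, 178). The short sample is undisturbed in the rack. I'll check the tile offset relative to the TCP.

```bash
python3 - <<'E'
from h import *
s=load('w5');W=lambda x,y:(s,130+(x+.5)/2-.5,130+(y+.5)/2-.5)
o=robot.observe();R=np.array(o['tool_rot']);t=np.array(o['tcp_pos']);print(t)
loc=lambda P:np.round((R.T@(P-t)*1e3),1)
for q,z in(((111,296),.216),((374,296),.216),((110,344),.216),((375,344),.216),((148,178),.156),((338,178),.156)): print(q,loc(onz(*W(*q),z)))
# ditto gap plate picture for reference (plate top .202 rel)
c=np.array([.5903,-.0926]);y=.066;print('beam',c+.028*np.array([-np.sin(y),np.cos(y)]))
E
```

```text
[0.56621276 0.28951985 0.17847571]
(111, 296) [-37.5   5.4 -22.9]
(374, 296) [-37.6   5.3  25.1]
(110, 344) [-37.5  -4.8 -23.7]
(375, 344) [-37.6  -4.9  25.8]
(148, 178) [ 22.5   4.8 -24.3]
(338, 178) [22.4  4.7 27. ]
beam [ 0.58845334 -0.06466096]
```

```bash

python3 -m crank '[{"offset":[0.05,-0.5,0],"twist":[0,0,0.2]},{"offset":[0.05,-0.8,0],"twist":[0,0,0.25]},{"offset":[0.05,-0.8,0],"twist":[0,0,0.25]},{"offset":[0.05,-0.8,0],"twist":[0,0,0.25]},{"offset":[0.05,-0.8,0],"twist":[0,0,0.25]}]' >/dev/null
python3 -m crank '[{"offset":[0.05,-0.8,0],"twist":[0,0,0.25]},{"offset":[0.05,-0.8,0],"twist":[0,0,0.25]},{"offset":[0.05,-0.8,0],"twist":[0,0,0.25]},{"offset":[0.05,-0.8,0],"twist":[0,0,0.25]},{"offset":[0.05,-0.8,0],"twist":[0,0,0.25]}]' >/dev/null
python3 -m crank '[{"offset":[0.05,-0.8,0],"twist":[0,0,0.25]},{"offset":[0.05,-0.8,0],"twist":[0,0,0.25]},{"offset":[0.05,-0.8,0],"twist":[0,0,0.25]},{"offset":[0.05,-0.8,0],"twist":[0,0,0.25]},{"offset":[0.05,-0.6,0],"twist":[0,0,0.25]}]' >/dev/null
python3 -m crank '[{"offset":[0,-0.3,0],"twist":[0,0,0.03]},{"offset":[0,0,0],"twist":[0,0,0]},{"offset":[0,0,0],"twist":[0,0,0]},{"offset":[0,0,0],"twist":[0,0,0]},{"offset":[0,0,0],"twist":[0,0,0]}]'
```

```text
t: 16.48
tcp_pos: [0.5893, -0.063, 0.1798]
tool_rot: [[-0.0, -0.065, 0.998], [0.0, 0.998, 0.065], [-1.0, 0.0, -0.0]]
contact_force: [1.1, 0.5, -0.4]
width: 0.0495
```

```bash

python3 -m crank '[{"offset":[-0.03,-0.05,-0.3],"twist":[0,0,0]},{"offset":[0,0,-0.5],"twist":[0,0,0]},{"offset":[0,0,-0.5],"twist":[0,0,0]},{"offset":[0,0,-0.5],"twist":[0,0,0]},{"offset":[0,0,-0.5],"twist":[0,0,0]}]'
python3 -m crank '[{"offset":[0,0,-0.5],"twist":[0,0,0]},{"offset":[0,0,-0.4],"twist":[0,0,0]},{"offset":[0,0,-0.25],"twist":[0,0,0]},{"offset":[0,0,-0.1],"twist":[0,0,0]},{"offset":[0,0,0],"twist":[0,0,0]}]'
python3 -m crank '[{"offset":[0,0,0],"twist":[0,0,0]},{"offset":[0,0,0],"twist":[0,0,0]},{"offset":[0,0,0],"twist":[0,0,0]},{"offset":[0,0,0],"twist":[0,0,0]},{"offset":[0,0,0],"twist":[0,0,0]}]'
python3 - <<'E'
from h import *
print(robot.observe()['tcp_pos'])
s=snap('wrist','w6');a=snap('scene','s6');b=snap('side','d6')
f=lambda im,x,y,w,h,k:cv2.resize(im[y:y+h,x:x+w],None,fx=k,fy=k,interpolation=cv2.INTER_CUBIC)
w=f(s['color'],130,130,250,254,2);c=np.vstack([f(a['color'],120,145,150,127,2),f(b['color'],240,150,150,127,2)])
cv2.imwrite('pics/m6.png',np.hstack([w,c])[:,:,::-1])
E
```

```text
t: 16.9
tcp_pos: [0.5883, -0.0651, 0.1097]
tool_rot: [[-0.0, -0.065, 0.998], [0.0, 0.998, 0.065], [-1.0, 0.0, -0.0]]
contact_force: [0.9, -0.3, -1.2]
width: 0.0495
t: 17.32
tcp_pos: [0.5883, -0.0653, 0.0728]
tool_rot: [[-0.001, -0.065, 0.998], [0.0, 0.998, 0.065], [-1.0, 0.0, -0.001]]
contact_force: [0.5, -0.1, -0.2]
width: 0.0493
t: 17.73
tcp_pos: [0.5888, -0.0657, 0.0738]
tool_rot: [[0.001, -0.065, 0.998], [-0.0, 0.998, 0.065], [-1.0, -0.0, 0.001]]
contact_force: [-0.9, 0.9, -0.4]
width: 0.0493
[ 0.58877624 -0.06571658  0.07383357]
```

View pics/m6.png

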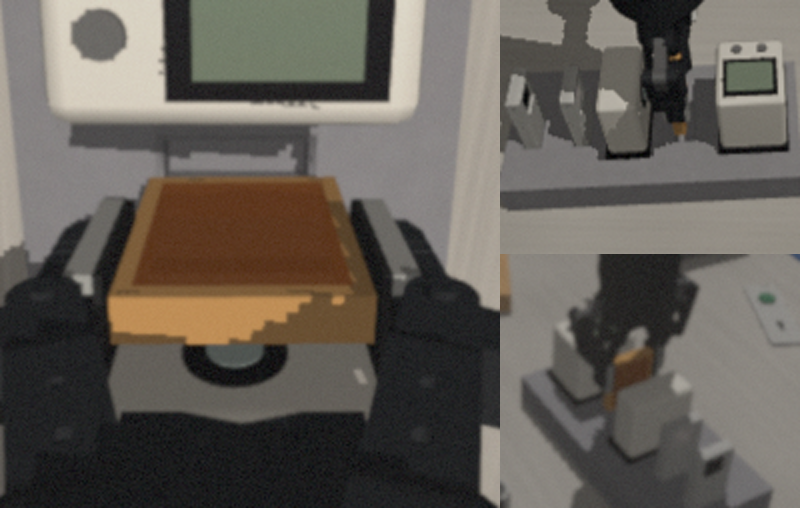

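The tile hangs in the gap with the sensor window ring at (182–288, ~352) behind it. The seat slot edges are at (166–314, 172). I'll compute its position relative to both in the tool frame.

```bash
python3 - <<'E'
from h import *
s=load('w6');W=lambda x,y:(s,130+(x+.5)/2-.5,130+(y+.5)/2-.5)
o=robot.observe();R=np.array(o['tool_rot']);t=np.array(o['tcp_pos']);print(t)
def loc(n,P):print(n,np.round((R.T@(P-t)*1e3),1))
for n,q,z in(('tileTL',(111,296),.110),('tileTR',(374,296),.110),('tb',(109,343),.110),('tb',(376,343),.110),('bl',(148,178),.05),('br',(336,178),.05),
 ('ringL',(182,350),.078),('ringR',(288,350),.078),('seatL',(166,172),.034),('seatR',(314,172),.034),('lampL',(45,110),.102),('lampR',(420,110),.102),('sensL near bottom',(110,385),.06),('sensR',(372,385),.06)):loc(n,onz(*W(*q),z))
E
```

```text
[ 0.58868241 -0.06568431  0.07363179]
tileTL [-36.4   4.6 -23.1]
tileTR [-36.4   4.5  24.9]
tb [-36.4  -5.4 -24. ]
tb [-36.4  -5.4  25.8]
bl [ 23.6   3.9 -24.5]
br [23.6  3.8 26.2]
ringL [ -4.4 -29.9 -13.8]
ringR [ -4.4 -30.   12. ]
seatL [ 39.6  -0.5 -21.6]
seatR [39.6 -0.6 22.1]
lampL [-28.4  37.6 -34.6]
lampR [-28.4  37.5  32.9]
sensL near bottom [ 13.6 -54.4 -36.3]
sensR [ 13.6 -54.5  37.3]
```

```bash

python3 -m crank '[{"offset":[-0.035,0.03,-0.06],"twist":[0,0,0.01]},{"offset":[0,0,0],"twist":[0,0,0]},{"offset":[0,0,0],"twist":[0,0,0]},{"offset":[0,0,0],"twist":[0,0,0]},{"offset":[0,0,0],"twist":[0,0,0]}]'
python3 -m crank '[{"offset":[0,0,0],"twist":[0,0,0]},{"offset":[0,0,0],"twist":[0,0,0]},{"offset":[0,0,0],"twist":[0,0,0]},{"offset":[0,0,0],"twist":[0,0,0]},{"offset":[0,0,0],"twist":[0,0,0]}]'
python3 -m crank '[{"offset":[0,0,0],"twist":[0,0,0]},{"offset":[0,0,0],"twist":[0,0,0]},{"offset":[0,0,0],"twist":[0,0,0]},{"offset":[0,0,0],"twist":[0,0,0]},{"offset":[0,0,0],"twist":[0,0,0]}]'
```

```text
t: 18.3
tcp_pos: [0.5876, -0.0647, 0.0717]
tool_rot: [[0.0, -0.066, 0.998], [0.0, 0.998, 0.066], [-1.0, 0.0, 0.0]]
contact_force: [-0.7, -0.0, 0.4]
width: 0.0495
t: 18.72
tcp_pos: [0.5875, -0.0648, 0.0717]
tool_rot: [[-0.0, -0.066, 0.998], [0.0, 0.998, 0.066], [-1.0, 0.0, -0.0]]
contact_force: [0.5, -0.8, -1.0]
width: 0.0493
t: 19.13
tcp_pos: [0.5876, -0.0648, 0.0717]
tool_rot: [[0.0, -0.066, 0.998], [0.0, 0.998, 0.066], [-1.0, 0.0, 0.0]]
contact_force: [1.2, -0.7, -1.5]
width: 0.0493
```

Still and on target; handing in.

```bash
python3 -c "
from cell import robot
print(robot.hand_in())"
```

```text
the job is handed in; nothing more can be done
None
```

The job is handed in at about 19 s. Both check plates are stored, and the amber tile is held still in the light path. No verdict was reported.

- **Check plate:** I lifted the clear plate out of the gap and seated it in pocket_a, the empty one. The floor contact came at the same tool height, 62.9 mm, as where it stood in its original slot. In the pictures its top is level with the dark plate in pocket_b.
- **Tile:** I gripped it by its frosted ±x edges at 40 N. The opening read 49.3 mm against the 50 mm tile width.
- **Final position:** The tool is steady at (0.5876, -0.0648, 0.0717), with yaw 0.066 rad matching the meter. That puts the tile centre about 78 mm above the counter. My estimate of the beam point in the meter's plane is (0.588, -0.065). The wrist force is near 1 N, which is noise plus the tile's weight.

**Disagreements:**
- In the last wrist picture the tile sat about 0.7 to 1.8 mm to +x of the seat slot, window ring and lamp head. I moved it about 1 mm to -x, but took no picture after that, so up to about 1 mm of sideways uncertainty remains.
- Triangulated heights of the plate and tile tops came out 1 to 4 mm below the stated sizes. I used the stated heights, which the contact heights supported.

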